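# Raise a vial to the reader on a cam lift

### The job

Stand the large vial upright in the cup of the vial lift and let go of it, without dropping it. Then swing the lift's spring-loaded cam lever up by its handle until the cup is raised as high as the cam lifts it, and finish while still holding the lever there with the gripper, the vial standing in the raised cup. Leave the smaller vials and everything else on the bench where they are.

Things in the scene. Friction and masses are not known exactly. Their poses are not given: they have to be found in the camera images.
- large_vial: The largest of three loose clear glass vials (same make: paper band, aluminium cap) standing on the bench to the robot's right: body 44 mm diameter with straight sides up to 48 mm, then a shoulder and a 32 mm cap; 70 mm tall, about 0.08 to 0.15 kg. Origin at the centre of its underside, z up.
- small_vial_a: A smaller vial, 30 mm diameter, 48 mm tall, to be left alone. Origin at the centre of its underside.
- small_vial_b: Another smaller vial, the same as small_vial_a, to be left alone. Origin at the centre of its underside.
- station: The vial lift, fixed to the bench, yaw within 0.3 rad: grey base 180 x 235 mm, two cheeks with a horizontal shaft, an eccentric under a lift plate 160 x 74 mm with the cup, the lever on its -y side. On its +y side a white reader post 190 mm tall, near face 122 mm from the cup's axis. Origin on the bench straight below the cup; x away from the robot, y left along the shaft, z up.
- shaft (a point): Point on the shaft's axis (the lever's pivot axis, along the station's y), straight below the cup, 65 mm above the bench; axes as the station's, fixed.
- cam_lever (a joint): Lever angle, rad. 0: level, pointing to the station's -x (to the robot); grows as the handle swings up and over; pi/2: straight up, cam crest under the plate, highest lift; beyond, to the stop at 2.4, it lowers again. Starts at 0 to 0.3. A spring (0.6 N m/rad from 0.15 rad; 0.2 N m friction) swings it back if let go; about 10 N at the handle to raise it near the crest.
- lever: The lever: flat steel bar, 110 mm from shaft to handle, 80 mm to the -y side of the station's origin; at its end a black round handle, 18 mm diameter, sticks out sideways, parallel to the shaft, from 80 to 160 mm on the -y side. Origin on the shaft's axis below the cup; turns with the lever; its -x axis points along the bar to the handle.
- handle (a point): Point on the handle's axis where it is best gripped, from above with the fingers closing across it: 125 mm from the station's origin towards its -y, 110 mm from the shaft's axis, 45 mm out from the bar's middle plane and 35 mm in from the handle's free end.
- lift (a joint): Height of the lift plate, m: 0 with the lever level, 0.022 at the highest point.
- cup: Shallow grey round cup on the lift plate: outer diameter 72 mm, inner diameter 62 mm, 12 mm high with a 4 mm floor, fixed on the 6 mm thick plate. Origin at the centre of the plate's underside, 10 mm below the cup's floor; moves with the plate.
- cup_floor (a point): Centre of the cup's inner floor, on which the vial stands, 8 mm below the cup's rim; 105 mm above the bench at lift 0 and 127 mm at the highest.
- saline: White bottle 72 mm diameter, 180 mm tall, at the back; origin at the centre of its underside. Leave alone.
- tape: Roll of tape lying flat, 90 mm outer diameter, 22 mm high; origin at the centre of its underside. Leave alone.
- dish: Open steel bowl, 120 mm diameter, 45 mm high, near left; origin at the centre of its underside. Leave alone.
- vial_carton: Small cardboard carton 50 x 90 x 40 mm, near right; origin at the centre of its underside. Leave alone.

How it is judged:
By the outcome, as a careful person would: the job done as asked, in the order asked, and still so for the second after the job is handed in, while the arm keeps its last pose, push and grip.
It also fails if it takes over 50 s, if anything falls off the work surface, if the arm or the gripper's body presses on something with over 40 N, if the wrist force passes 120 N, or if a joint passes its speed limit or range.

### The arm

A 6-joint arm with a two-finger parallel gripper is mounted at the origin on the work surface. World frame = base frame: x ahead of the robot, y to its left, z up, the work surface at z = 0. Lengths are in m, angles in rad, forces in N, time in s.
With the tool pointing down it reaches from about 0.425 to 0.95 m from the base axis. Payload 3.5 kg.
Tool frame: the origin (TCP) lies where the fingers leave the gripper's body, on its centre line; the fingertips stand 73 mm ahead of it and the grasp point (between the pads) lies 54 mm ahead of it (bot.grasp_offset is the z of the grasp point in the tool frame, in m); z points along the fingers, y is the direction in which the jaws open and shut (so a half turn about z gives the same grasp; the last joint's range is limited). The gripper opens to 85 mm and grips with 20 to 120 N. Pads are 22 mm wide; open, the fingers measure 114 mm over their backs; the gripper's body (76 mm by 85 mm) begins 54 mm behind the grasp point. The pads swing forward as they close: fully open they stand 13 mm farther back than shut.
Start: joints at [1.107, 0.286, 1.577, -0, 1.279, -0.15], TCP at [0.208, 0.642, 0.304] pointing down, gripper open.
Joint ranges: [-2.77, 2.77], [-0.9, 2.22], [0.21, 2.48], [-1.53, 4.67], [0.24, 2.81], [-2.84, 2.84]. Speed limits (rad/s): [2.79, 2.79, 3.14, 3.14, 3.14, 3.14].

### API

Orientations are given as a unit quaternion [x, y, z, w].
In Python, from rig import bot gives the robot as it stands.
- The arm moves only by the tool step_arm, never from a script. Its argument "commands" is text: rows parted by semicolons, each of 6 numbers parted by spaces: the shift along the world's x, y, z in m, then the turn, a rotation vector about the world's x, y, z in degrees. In form: dx dy dz wx wy wz; .... A call has 1 to 10 rows; each row shifts and turns the pose as measured when the row begins; what a row does not reach is not made up. A row lasts 1/8 s, in which the tool goes at most 62.5 mm and 10.7 degrees, less where a joint would pass 70% of its speed; a pose out of reach is approached as far as the arm can. A call is refused whole if a number of a shift passes 0.0625 or a number of a turn 10.7, either way. A call with a gripper value outside its range is refused whole. "claw" is the closure, from 0 (fully open) to 1 (shut), set as the call begins (left out, the last holds). The fingers move at their own pace and stop on an object; the grip force is fixed at half the most. Time passes only in rows, so rows that do not move let the fingers close. It gives the time, the measured TCP pose, the force and the opening at its end, in the units of the state.
- bot.read_state(): the state, without advancing time (a new reading comes with each control period).
- bot.get_image(name): name is "side" or "top"; returns (picture, depth): 420x560x3 uint8, red, green, blue; 420x560 float32, m along the optical axis (not along the pixel's ray), 0 where there is no reading.
- bot.calibration(name): a dict with "K" (3x3 intrinsics, pixels), "k1" (the pictures are not rectified: a ray, as slopes to the right and down, at radius r is drawn at 1 + k1 r^2 times it, then the intrinsics apply), "rvec" (rotation vector, rad) and "tvec" (3), from world to camera coordinates, as OpenCV has them. Camera axes: x right, y down, z forward; pixel columns grow to the right and rows downward; lengths in m; the calibration is good to about 2 mm. A picture is of the moment at which its call begins. calibration takes no time and is no camera call.
- bot.hand_in(): hands the job in, once; it reports no verdict.
The state is a dict: "time": time; "joint_positions": joint angles; "dq": joint speeds; "effort": joint torques, N m; "ee_pos": TCP position; "eef_rot": TCP orientation; "force": force on the tool from outside, world axes, zero at the start; "moment": the same for the moment, N m; "grip_width": opening from 0.0 (shut) to 1.0 (fully open).
Only numpy, scipy, OpenCV 4.12 (cv2) and the standard library are available. Lean on these libraries where they do the work, as an engineer would, in place of code of your own. Each camera call takes 0.05 s, during which the arm holds its last target. There are 200 camera calls.

## Working session

There is one attempt and no reset: what is moved stays moved. The work goes in short steps, Python scripts to look and compute and a tool call to move; the robot and the scene stay as the last step left them, time stands still between calls to the robot, and variables do not carry over. Pictures are saved under pics/ and viewed, about 8 in all and at most 12, crops included, and the job is handed in when it is done.

Besides the shell and the picture viewer there is one more tool, called after "Request:" as name(argument=value, ...) on one line, values as JSON. step_arm: Moves the arm, as the interface text tells. Its arguments: {"type":"object","properties":{"commands":{"type":"string"},"claw":{"type":"number"}},"required":["commands"]}

```bash
ls; mkdir -p pics; cat > h.py <<'E'
import numpy as np, cv2
from rig import bot
def cal(n):
    c=bot.calibration(n); R=cv2.Rodrigues(np.array(c["rvec"],float))[0]
    return np.array(c["K"],float),c["k1"],R,np.array(c["tvec"],float).ravel()
def rays(n,uv):
    K,k1,R,t=cal(n); uv=np.atleast_2d(np.array(uv,float)).reshape(-1,1,2)
    p=cv2.undistortPoints(uv,K,np.array([k1,0,0,0,0.])).reshape(-1,2)
    d=np.c_[p,np.ones(len(p))]
    return -R.T@t, d@R      # origin, directions with depth 1
def plane(n,uv,z):
    o,d=rays(n,uv); return o+d*((z-o[2])/d[:,2])[:,None]
def dep(n,uv,D):
    o,d=rays(n,uv); uv=np.atleast_2d(uv).astype(int); return o+d*D[uv[:,1],uv[:,0]][:,None]
def proj(n,P):
    K,k1,R,t=cal(n); return cv2.projectPoints(np.atleast_2d(np.array(P,float)),R,t,K,np.array([k1,0,0,0,0.]))[0].reshape(-1,2)
def two(a,ua,b,ub):
    o1,d1=rays(a,ua);o2,d2=rays(b,ub);d1=d1[0];d2=d2[0]
    s=np.linalg.lstsq(np.c_[d1,-d2],o2-o1,rcond=None)[0]
    p,q=o1+d1*s[0],o2+d2*s[1]; return (p+q)/2,np.linalg.norm(p-q)
E
python3 - <<'E'
from h import *
for n in("side","top"):
    im,D=bot.get_image(n); cv2.imwrite(f"pics/{n}0.png",im[:,:,::-1]); np.savez(f"pics/{n}0.npz",im=im,D=D)
    o,d=rays(n,[[280,210]]); print(n,o,d)
print(bot.read_state(), bot.grasp_offset)
E
```

```text
pics
side [ 0.13921312 -0.78098475  0.6311278 ] [[ 0.39027024  0.75815618 -0.52243449]]
top [0.37780754 0.00688193 1.55161382] [[ 9.72317459e-02  4.49757627e-04 -9.95344245e-01]]
{'time': 0.1, 'joint_positions': array([ 1.10701280e+00,  2.87120836e-01,  1.57802392e+00, -6.67162120e-06,
        1.27863474e+00, -1.50014542e-01]), 'dq': array([ 0.00121381, -0.00086027, -0.00447536, -0.00023878, -0.00120872,
        0.00094698]), 'effort': array([ 1.67885384e-03, -4.07295907e+01, -2.93699223e+01, -1.05430379e-04,
        3.43066429e-03,  3.53285252e-06]), 'ee_pos': array([0.20811806, 0.64165014, 0.30265978]), 'eef_rot': array([ 1.56240676e-01,  9.87718409e-01, -1.04329488e-03, -3.27282463e-04]), 'force': array([ 0.45738446,  0.46056912, -1.10215055]), 'moment': array([-0.0385932 , -0.00090814,  0.06435463]), 'grip_width': 1.0023928512504188} 0.0539
```

View pics/side0.png

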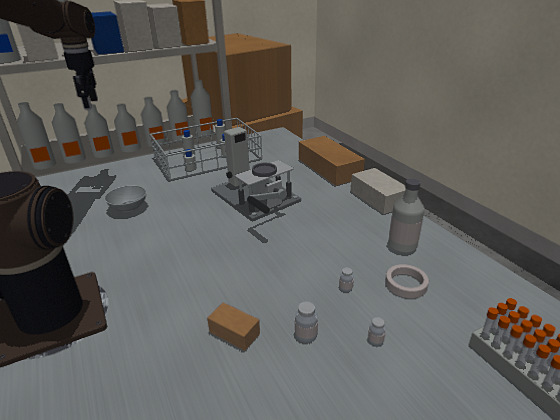

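View pics/top0.png

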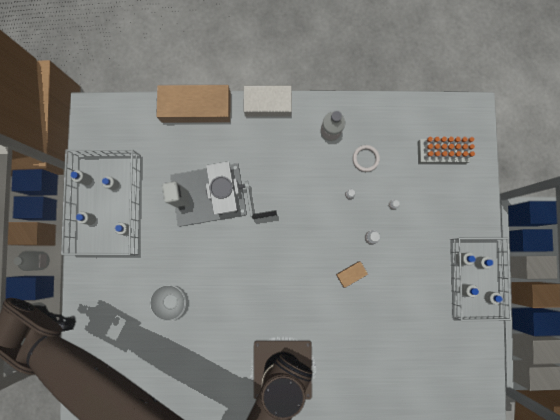

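The side view shows the large vial at about (306,323), the small vials at (346,280) and (377,332), the cup at (264,169) and the black handle near (259,206). The top view has the vial at (373,237), the cup at (221,187) and the handle near (265,215). I'll enlarge the details in one mosaic.

```bash
python3 - <<'E'
from h import *
s=cv2.imread("pics/side0.png");t=cv2.imread("pics/top0.png")
r=lambda i,x,y,w,h:cv2.resize(i[y:y+h,x:x+w],(400,300),interpolation=cv2.INTER_CUBIC)
m=np.vstack([np.hstack([r(s,205,120,100,75*1+0),r(s,205,165,100,75)]),np.hstack([r(t,165,150,120,90),r(s,270,290,80,60)])])
cv2.imwrite("pics/mos.png",m)
d=np.load("pics/top0.npz")["D"];ds=np.load("pics/side0.npz")["D"]
for uv in [(221,187),(373,237),(258,215),(265,215),(272,213),(350,194),(394,204)]: print("top",uv,dep("top",[uv],d)[0].round(3))
for uv in [(264,170),(306,308),(306,325),(259,207),(252,201),(266,211)]: print("side",uv,dep("side",[uv],ds)[0].round(3))
E
```

```text
top (221, 187) [0.592 0.194 0.11 ]
top (373, 237) [ 0.435 -0.293  0.066]
top (258, 215) [0.504 0.077 0.095]
top (265, 215) [0.504 0.055 0.095]
top (272, 213) [0.51  0.033 0.096]
top (350, 194) [ 0.577 -0.223  0.048]
top (394, 204) [ 0.544 -0.369  0.046]
side (264, 170) [0.592 0.193 0.11 ]
side (306, 308) [ 0.437 -0.3    0.07 ]
side (306, 325) [ 0.428 -0.315  0.043]
side (259, 207) [0.502 0.039 0.093]
side (252, 201) [0.498 0.072 0.095]
side (266, 211) [0.511 0.019 0.089]
```

View pics/mos.png

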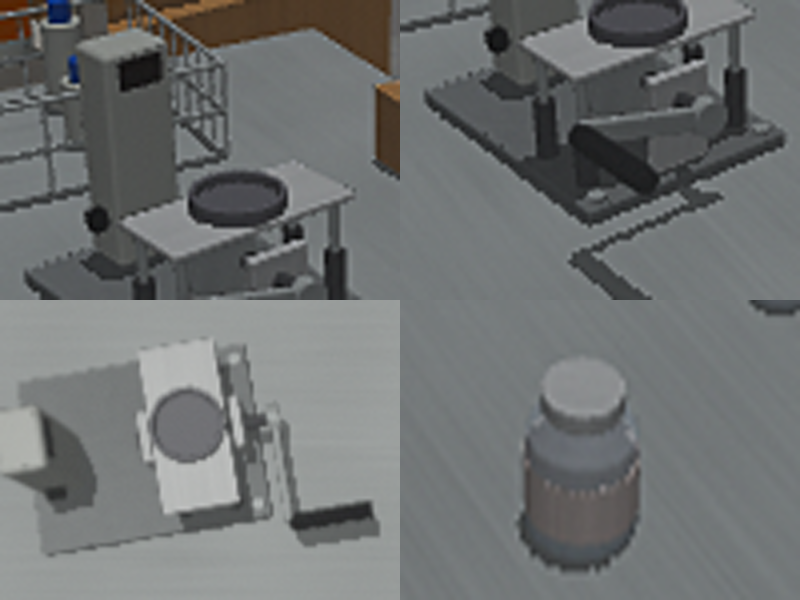

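```bash
python3 - <<'E'
from h import *
S=np.load("pics/side0.npz");T=np.load("pics/top0.npz")
def comp(im,D,n,seed,test,box):
    x0,y0,x1,y1=box; m=np.zeros(im.shape[:2],np.uint8)
    m[y0:y1,x0:x1]=test(im[y0:y1,x0:x1].astype(int))
    k,l,st,c=cv2.connectedComponentsWithStats(m)
    i=1+np.argmax(st[1:,4]); ys,xs=np.where(l==i); return np.c_[xs,ys].astype(float)
gray=lambda i:i.max(2)
# cup: dark disc
pt=comp(T["im"],T["D"],"top",0,lambda i:(gray(i)<130),(205,172,237,204))
ps=comp(S["im"],S["D"],"side",0,lambda i:(gray(i)<110),(250,160,279,179))
for p in(pt,ps): print("cup px",len(p),(p.min(0)+p.max(0))/2,p.min(0),p.max(0))
# handle black
ht=comp(T["im"],T["D"],"top",0,lambda i:(gray(i)<60),(245,205,285,225))
hs=comp(S["im"],S["D"],"side",0,lambda i:(gray(i)<45),(240,190,276,215))
for n,h,D in(("top",ht,T["D"]),("side",hs,S["D"])):
    P=dep(n,h,D); print(n,len(h),h.min(0),h.max(0)); 
    (x,y),(w,hh),a=cv2.minAreaRect(h.astype(np.float32)); print((x,y),w,hh,a)
    c=P.mean(0);u=np.linalg.svd(P-c)[2][0]; s=(P-c)@u; print("c",c.round(4),"u",u.round(3),"ends",(c+u*s.min()).round(4),(c+u*s.max()).round(4),"z",np.percentile(P[:,2],[5,50,95]).round(4))
# plate edges top: bright region yaw
pl=comp(T["im"],T["D"],"top",0,lambda i:(gray(i)>165),(200,155,242,216)); print("plate",len(pl),cv2.minAreaRect(plane("top",pl,.101)[:,:2].astype(np.float32)))
# vials: by height from top & side depth
for n,d in(("top",T),("side",S)):
    g=np.stack(np.meshgrid(np.arange(560),np.arange(420)),-1).reshape(-1,2)
    P=dep(n,g,d["D"])
    for nm,c,z,r in(("large",(.435,-.298),.060,.03),("a",(.577,-.223),.040,.03),("b",(.544,-.369),.04,.03)):
        q=P[(np.hypot(P[:,0]-c[0],P[:,1]-c[1])<r)&(P[:,2]>z)]
        print(n,nm,len(q),q[:,:2].mean(0).round(4),((q.min(0)+q.max(0))/2).round(4),q[:,2].max().round(4))
E
```

```text
cup px 492 [222.5 187.5] [209. 172.] [236. 203.]
cup px 341 [265. 170.] [252. 162.] [278. 178.]
top 97 [252. 211.] [275. 218.]
(263.6797180175781, 214.6980438232422) 4.2524261474609375 23.487241744995117 81.46923065185547
c [0.5051 0.0597 0.0973] u [-0.166  0.986 -0.025] ends [0.5113 0.0226 0.0982] [0.499  0.0958 0.0963] z [0.0927 0.0976 0.1014]
side 210 [247. 196.] [269. 213.]
(256.2235107421875, 207.00587463378906) 25.23314666748047 13.421887397766113 32.47119140625
c [0.5085 0.069  0.0811] u [ 0.283  0.811 -0.512] ends [ 0.2046 -0.8032  0.6321] [0.5523 0.1948 0.0016] z [0.014  0.0935 0.0991]
plate 730 ((0.5922996401786804, 0.20113825798034668), (0.1589146852493286, 0.08285568654537201), 9.877753257751465)
top large 80 [ 0.4379 -0.2972] [ 0.4366 -0.297   0.0693] 0.0783
top a 40 [ 0.5834 -0.2266] [ 0.5832 -0.2266  0.0474] 0.0538
top b 40 [ 0.5475 -0.3713] [ 0.5479 -0.3717  0.0483] 0.0561
side large 221 [ 0.4364 -0.3009] [ 0.4382 -0.2983  0.0665] 0.0726
side a 82 [ 0.5824 -0.2294] [ 0.5832 -0.2276  0.0452] 0.0503
side b 125 [ 0.5454 -0.3763] [ 0.5472 -0.3759  0.0459] 0.0517
```

```bash
python3 - <<'E'
from h import *
print("cup rim tri",two("top",[[221.4,187.5]],"side",[[264.5,169.5]]))
print("cup rim plane",plane("top",[[221.4,187.5]],.114),plane("side",[[264.5,169.5]],.114))
# vial cap centre: blob of cap top in side mosaic (583,375)/5, base ellipse bottom
print("cap tri",two("top",[[373,237]],"side",[[270+183/5,290+85/5]]))
print("carton",plane("top",[[337,275],[343,287],[367,275],[362,262]],.04).round(3))
E
```

```text
cup rim tri (array([0.59150565, 0.19225521, 0.1114692 ]), np.float64(0.002834748919340752))
cup rim plane [[0.58981076 0.19245541 0.114     ]] [[0.59070642 0.18720307 0.114     ]]
cap tri (array([ 0.43782783, -0.2944693 ,  0.06636287]), np.float64(0.006355476914137258))
carton [[ 0.312 -0.178  0.04 ]
 [ 0.273 -0.198  0.04 ]
 [ 0.312 -0.277  0.04 ]
 [ 0.354 -0.261  0.04 ]]
```

Request:
step_arm(commands="0.02 -0.06 0.03 0 0 -10; 0.02 -0.06 0.02 0 0 -10; 0.02 -0.06 0 0 0 -10; 0.02 -0.06 0 0 0 -10; 0.02 -0.06 0 0 0 -10; 0.02 -0.06 0 0 0 -10; 0.02 -0.06 0 0 0 0; 0.02 -0.06 0 0 0 0; 0.02 -0.06 0 0 0 0; 0.01 -0.06 0 0 0 0", claw=0)

```text
time: 1.35
ee_pos: [0.3898, 0.0502, 0.3429]
eef_rot: [0.639, 0.769, -0.003, -0.002]
force: [1.3, 0.1, 0.0]
grip_width: 1.001
```

Request:
step_arm(commands="0.01 -0.05 0 0 0 0; 0.01 -0.05 0 0 0 0; 0.01 -0.05 0 0 0 0; 0.005 -0.05 0 0 0 0; 0.005 -0.05 -0.03 0 0 0; 0.005 -0.05 -0.05 0 0 0; 0 -0.05 -0.05 0 0 0; 0 0 -0.03 0 0 0; 0 0 0 0 0 0")

```text
time: 2.48
ee_pos: [0.4315, -0.3015, 0.1897]
eef_rot: [0.643, 0.766, -0.002, -0.002]
force: [-0.5, -0.1, 1.0]
grip_width: 1.003
```

```bash
cat > look.py <<'E'
import sys
from h import *
# usage: look.py name view x y w h ...
def look(name,*v):
    out=[]
    for n,x,y,w,h in v:
        im,D=bot.get_image(n); np.savez(f"pics/{name}_{n}.npz",im=im,D=D)
        out.append(cv2.resize(im[y:y+h,x:x+w,::-1],(400,400*h//w),interpolation=cv2.INTER_CUBIC))
    H=max(o.shape[0] for o in out)
    cv2.imwrite(f"pics/{name}.png",np.hstack([np.pad(o,((0,H-o.shape[0]),(0,0),(0,0))) for o in out]))
E
python3 -c "
from look import *
look('v1',('side',240,200,160,160),('top',310,180,110,110))
s=bot.read_state();print(s['ee_pos'],s['eef_rot'])"
```

```text
[ 0.43310428 -0.30247857  0.1932678 ] [ 0.64241534  0.76634979 -0.00263951  0.00188474]
```

View pics/v1.png

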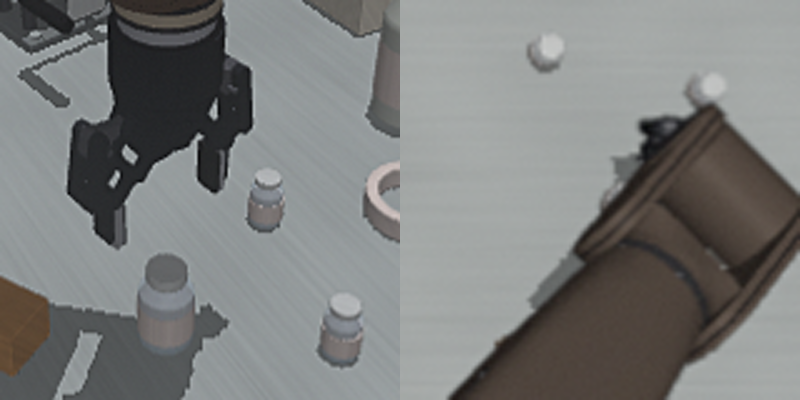

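The view shows the open gripper centred over the large vial (cap at side pixel ≈ (306,307)), clear of the small vials and the carton. I'll descend.

Request:
step_arm(commands="0.004 0.004 -0.02 0 0 0; 0.002 0.002 -0.02 0 0 0; 0 0 -0.02 0 0 0; 0 0 -0.02 0 0 0; 0 0 -0.015 0 0 0; 0 0 -0.01 0 0 0; 0 0 0 0 0 0")

```text
time: 3.45
ee_pos: [0.4471, -0.2987, 0.1009]
eef_rot: [0.64, 0.768, -0.004, 0.016]
force: [0.8, -0.4, -0.3]
grip_width: 1.002
```

```bash
cat > st.py <<'E'
from h import *
from scipy.spatial.transform import Rotation as R
def st(az=None):
    s=bot.read_state(); r=R.from_quat(s['eef_rot']); z=r.apply([0,0,1]); y=r.apply([0,1,0])
    print('t',s['time'],'tcp',s['ee_pos'].round(4),'grasp',(s['ee_pos']+bot.grasp_offset*z).round(4),'jawaz',np.degrees(np.arctan2(y[1],y[0])).round(2),'fix wx wy',np.degrees([ z[1], -z[0]]).round(2),'F',s['force'].round(1),'w',round(s['grip_width'],3),'q',s['joint_positions'].round(3),'dq',abs(s['dq']).max().round(3))
if __name__=="__main__": st()
E
python3 st.py
```

```text
t 3.45 tcp [ 0.4471 -0.2987  0.1009] grasp [ 0.4482 -0.3001  0.0471] jawaz 10.45 fix wx wy [-1.51 -1.14] F [ 0.8 -0.4 -0.3] w 1.002 q [-0.776  0.241  2.05  -0.007  0.818 -0.954] dq 0.017
```

```bash
sed -i 's/\[ z\[1\], -z\[0\]\]/[-z[1],z[0]]/' st.py
```

Request:
step_arm(commands="-0.009 0 -0.008 1.5 1.1 0; 0 0 -0.006 0 0 0; 0 0 0 0 0 0")

```text
time: 3.82
ee_pos: [0.438, -0.2994, 0.0874]
eef_rot: [0.64, 0.768, 0.0, 0.0]
force: [0.1, -0.2, 0.1]
grip_width: 0.999
```

```bash
python3 st.py
```

```text
t 3.825 tcp [ 0.438  -0.2994  0.0874] grasp [ 0.4381 -0.2994  0.0335] jawaz 10.43 fix wx wy [0.01 0.07] F [ 0.1 -0.2  0.1] w 0.999 q [-7.910e-01  2.620e-01  2.056e+00  1.000e-03  8.230e-01 -9.740e-01] dq 0.004
```

Request:
step_arm(commands="0 0 0 0 0 0; 0 0 0 0 0 0; 0 0 0 0 0 0; 0 0 0 0 0 0; 0 0 0 0 0 0; 0 0 0 0 0 0", claw=1)

```text
time: 4.58
ee_pos: [0.4384, -0.2998, 0.0881]
eef_rot: [0.64, 0.769, 0.0, 0.001]
force: [-0.1, -0.2, -0.6]
grip_width: 0.495
```

```bash
python3 st.py
```

```text
t 4.575 tcp [ 0.4384 -0.2998  0.0881] grasp [ 0.4386 -0.2999  0.0342] jawaz 10.44 fix wx wy [0.08 0.12] F [-0.1 -0.2 -0.6] w 0.495 q [-7.910e-01  2.610e-01  2.055e+00  1.000e-03  8.230e-01 -9.740e-01] dq 0.001
```

Request:
step_arm(commands="0 0 0.015 0 0 0; 0 0 0.025 0 0 0; 0 0 0.03 0 0 0; 0 0 0.03 0 0 0; 0 0 0.03 0 0 0; 0 0 0.03 0 0 0; 0 0 0.015 0 0 0; 0 0 0 0 0 0")

```text
time: 5.58
ee_pos: [0.4369, -0.2979, 0.2727]
eef_rot: [0.64, 0.769, 0.0, 0.001]
force: [-0.9, -0.0, -1.0]
grip_width: 0.498
```

```bash
python3 st.py
```

```text
t 5.575 tcp [ 0.4369 -0.2979  0.2727] grasp [ 0.4371 -0.298   0.2188] jawaz 10.44 fix wx wy [0.07 0.16] F [-0.9 -0.  -1. ] w 0.498 q [-7.910e-01 -1.000e-02  1.965e+00  1.000e-03  1.183e+00 -9.730e-01] dq 0.019
```

Request:
step_arm(commands="0.006 0.015 0 0 0 0; 0.01 0.03 0 0 0 0; 0.012 0.04 0 0 0 0; 0.014 0.045 0 0 0 0; 0.014 0.045 0 0 0 0; 0.014 0.045 0 0 0 0; 0.014 0.045 0 0 0 0; 0.014 0.045 0 0 0 0; 0.014 0.045 0 0 0 0; 0.012 0.035 0 0 0 0")

```text
time: 6.82
ee_pos: [0.5556, 0.1134, 0.2549]
eef_rot: [0.641, 0.767, -0.003, -0.013]
force: [0.5, -0.4, -1.1]
grip_width: 0.499
```

```bash
python3 st.py
```

```text
t 6.825 tcp [0.5556 0.1134 0.2549] grasp [0.5543 0.114  0.201 ] jawaz 10.28 fix wx wy [-0.69 -1.4 ] F [ 0.5 -0.4 -1.1] w 0.499 q [ 0.018  0.104  1.881  0.014  1.181 -0.166] dq 0.535
```

Request:
step_arm(commands="0.012 0.027 0.005 0 0 0; 0.012 0.025 0.005 0 0 0; 0.008 0.018 0 0 0 0; 0 0 0 0 0 0; 0 0 0 0 0 0")

```text
time: 7.45
ee_pos: [0.5834, 0.1914, 0.2558]
eef_rot: [0.638, 0.769, -0.009, -0.019]
force: [0.8, -0.2, -1.8]
grip_width: 0.498
```

```bash
python3 -c "
from st import *
from look import *
st()
look('v2',('side',200,110,130,130),('top',160,130,130,130))"
```

```text
t 7.45 tcp [0.5834 0.1914 0.2558] grasp [0.5812 0.192  0.202 ] jawaz 10.65 fix wx wy [-0.59 -2.35] F [ 0.8 -0.2 -1.8] w 0.498 q [ 0.147  0.21   1.759  0.017  1.211 -0.045] dq 0.008
```

View pics/v2.png

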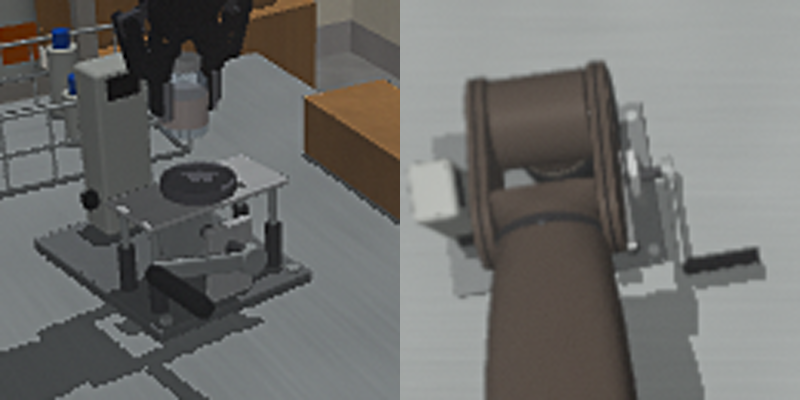

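The view shows the vial held upright above the cup (vial bottom ≈ (260,153), cup ≈ (264,169) in the side view). I'll correct the tilt, centre it and descend partway.

Request:
step_arm(commands="0.008 0.001 -0.01 -0.6 -2.35 0; 0 0 -0.015 0 0 0; 0 0 -0.01 0 0 0; 0 0 0 0 0 0")

```text
time: 8.05
ee_pos: [0.5909, 0.1894, 0.2194]
eef_rot: [0.64, 0.768, -0.0, -0.0]
force: [-0.2, 0.6, -1.4]
grip_width: 0.503
```

```bash
python3 -c "
from st import *
st()
import numpy as np
for n in ('top','side'):
    im,D=bot.get_image(n)
    np.savez(f'pics/v3_{n}.npz',im=im,D=D)
    if n=='side':
        # vial pixels: depth near the expected
        g=np.stack(np.meshgrid(np.arange(560),np.arange(420)),-1).reshape(-1,2)
        P=dep(n,g,D); q=P[(abs(P[:,0]-.59)<.03)&(abs(P[:,1]-.165)<.02)&(P[:,2]>.14)&(P[:,2]<.2)]
        print(len(q),q.mean(0),q.min(0),q.max(0))
        s=bot.read_state()['ee_pos']; print(proj(n,[s-[0,0,.088]]))
        cv2.imwrite('pics/v3.png',cv2.resize(im[110:210,210:310,::-1],(600,600),interpolation=2))
"
```

```text
t 8.05 tcp [0.5909 0.1894 0.2194] grasp [0.5909 0.1894 0.1655] jawaz 10.37 fix wx wy [ 0.02 -0.04] F [-0.2  0.6 -1.4] w 0.503 q [ 0.147  0.249  1.784 -0.     1.11  -0.034] dq 0.008
336 [0.58628566 0.17476905 0.17123272] [0.56034389 0.16431935 0.14032654] [0.61992349 0.18481865 0.19998811]
[[264.13427992 163.14701047]]
```

View pics/v3.png

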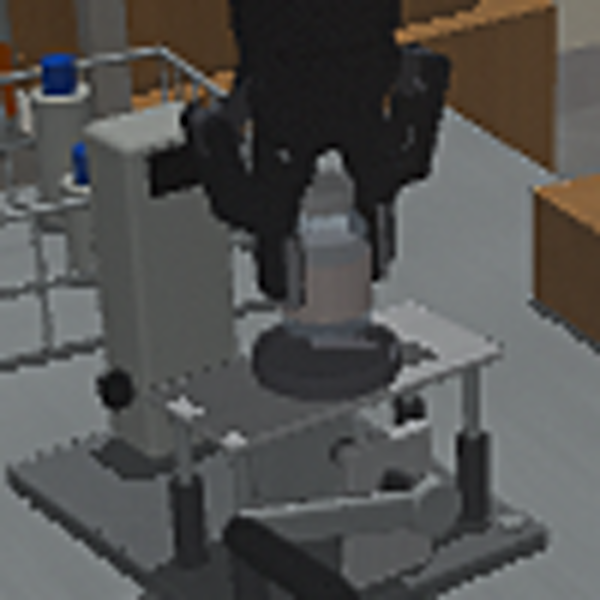

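The vial (columns 285–372 of the crop) is centred over the cup ring (250–402) to about 2 mm. I'll lower it slowly, watching the force.

Request:
step_arm(commands="-0.001 0.003 -0.006 0 0 0; 0 0 -0.004 0 0 0; 0 0 -0.003 0 0 0; 0 0 0 0 0 0")

```text
time: 8.65
ee_pos: [0.5909, 0.1931, 0.2081]
eef_rot: [0.64, 0.768, 0.001, 0.001]
force: [-1.2, 0.5, -0.7]
grip_width: 0.498
```

```bash
python3 st.py
```

```text
t 8.65 tcp [0.5909 0.1931 0.2081] grasp [0.5911 0.1932 0.1542] jawaz 10.41 fix wx wy [-0.02  0.21] F [-1.2  0.5 -0.7] w 0.498 q [ 0.153  0.262  1.79  -0.     1.086 -0.029] dq 0.006
```

Request:
step_arm(commands="0 0 -0.003 0 0 0; 0 0 -0.002 0 0 0; 0 0 -0.0015 0 0 0; 0 0 0 0 0 0")

```text
time: 9.15
ee_pos: [0.5911, 0.1931, 0.2014]
eef_rot: [0.64, 0.768, 0.001, 0.001]
force: [-0.3, -0.2, -1.6]
grip_width: 0.497
```

```bash
python3 st.py
```

```text
t 9.15 tcp [0.5911 0.1931 0.2014] grasp [0.5913 0.1931 0.1475] jawaz 10.41 fix wx wy [-0.03  0.23] F [-0.3 -0.2 -1.6] w 0.497 q [ 0.153  0.27   1.793 -0.     1.074 -0.029] dq 0.002
```

Request:
step_arm(commands="0 0 -0.001 0 0 0; 0 0 -0.001 0 0 0; 0 0 0 0 0 0")

```text
time: 9.52
ee_pos: [0.5912, 0.1931, 0.1994]
eef_rot: [0.64, 0.768, 0.002, 0.002]
force: [0.1, 0.1, -0.6]
grip_width: 0.497
```

Request:
step_arm(commands="0 0 -0.001 0 0 0; 0 0 0 0 0 0")

```text
time: 9.78
ee_pos: [0.5912, 0.1931, 0.1984]
eef_rot: [0.64, 0.768, 0.002, 0.002]
force: [0.5, -0.0, -0.6]
grip_width: 0.498
```

Request:
step_arm(commands="0 0 -0.001 0 0 0; 0 0 0 0 0 0")

```text
time: 10.02
ee_pos: [0.5915, 0.1932, 0.1982]
eef_rot: [0.64, 0.768, 0.002, 0.002]
force: [0.1, 0.2, -1.2]
grip_width: 0.497
```

Request:
step_arm(commands="0 0 -0.0015 0 0 0; 0 0 0 0 0 0")

```text
time: 10.28
ee_pos: [0.5917, 0.1933, 0.1981]
eef_rot: [0.64, 0.768, 0.002, 0.002]
force: [-0.2, -0.4, -0.8]
grip_width: 0.499
```

Request:
step_arm(commands="0 0 -0.0015 0 0 0; 0 0 0 0 0 0")

```text
time: 10.52
ee_pos: [0.5919, 0.1933, 0.1981]
eef_rot: [0.64, 0.768, 0.002, 0.002]
force: [-0.1, -1.1, -0.4]
grip_width: 0.498
```

Request:
step_arm(commands="0 0 -0.004 0 0 0; 0 0 -0.002 0 0 0")

```text
time: 10.78
ee_pos: [0.5924, 0.1934, 0.1977]
eef_rot: [0.64, 0.769, 0.001, 0.002]
force: [-3.7, -1.0, 7.9]
grip_width: 0.496
```

```bash
python3 -c "
from st import *
st()
n='side';im,D=bot.get_image(n)
cv2.imwrite('pics/v4.png',cv2.resize(im[110:210,210:310,::-1],(600,600),interpolation=2))"
```

```text
t 10.775 tcp [0.5924 0.1934 0.1977] grasp [0.5926 0.1934 0.1438] jawaz 10.46 fix wx wy [0.02 0.21] F [-3.7 -1.   7.9] w 0.496 q [ 1.530e-01  2.780e-01  1.792e+00 -1.000e-03  1.068e+00 -2.900e-02] dq 0.012
```

View pics/v4.png

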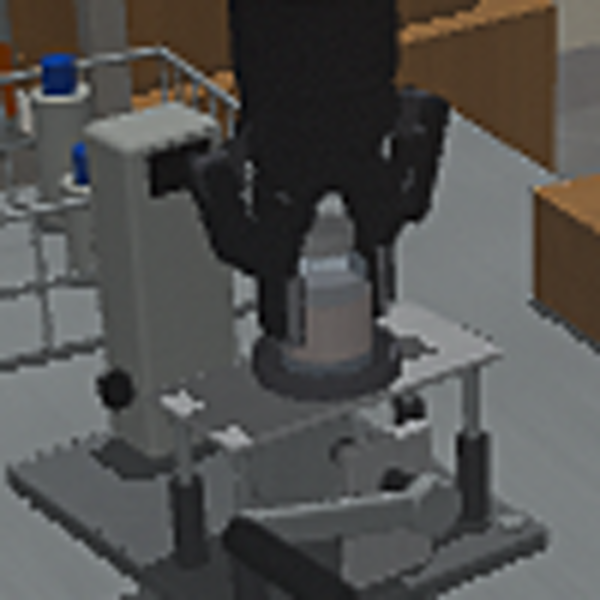

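The vial stands inside the cup ring (bottom ≈ (330,375) of the crop), and the force confirms floor contact. I'll relieve the push and open.

Request:
step_arm(commands="0 0 0.001 0 0 0; 0 0 0 0 0 0; 0 0 0 0 0 0")

```text
time: 11.2
ee_pos: [0.5924, 0.1934, 0.1979]
eef_rot: [0.64, 0.769, 0.001, 0.002]
force: [-0.5, -0.4, 2.8]
grip_width: 0.495
```

Request:
step_arm(commands="0 0 0 0 0 0; 0 0 0 0 0 0; 0 0 0 0 0 0; 0 0 0 0 0 0", claw=0.2)

```text
time: 11.7
ee_pos: [0.5923, 0.1934, 0.1967]
eef_rot: [0.64, 0.769, 0.001, 0.001]
force: [-0.0, 0.8, 0.6]
grip_width: 0.801
```

Request:
step_arm(commands="0 0 0.01 0 0 0; 0 0 0.015 0 0 0; 0 0 0.02 0 0 0; 0 0 0.025 0 0 0; 0 0 0.025 0 0 0; 0 0 0.02 0 0 0; 0 0 0 0 0 0")

```text
time: 12.58
ee_pos: [0.5931, 0.1936, 0.3252]
eef_rot: [0.64, 0.769, 0.005, 0.005]
force: [-0.4, -0.7, -0.3]
grip_width: 0.802
```

```bash
python3 st.py
```

```text
t 12.575 tcp [0.5931 0.1936 0.3252] grasp [0.5938 0.1936 0.2714] jawaz 10.45 fix wx wy [-0.08  0.78] F [-0.4 -0.7 -0.3] w 0.802 q [ 1.530e-01  1.540e-01  1.693e+00 -1.000e-03  1.281e+00 -2.900e-02] dq 0.024
```

Request:
step_arm(commands="-0.01 -0.02 0 0 0.4 0; -0.02 -0.03 0 0 0.4 0; -0.02 -0.035 -0.02 0 0 0; -0.02 -0.03 -0.03 0 0 0; -0.012 -0.02 -0.03 0 0 0; -0.005 -0.008 -0.02 0 0 0; 0 0 0 0 0 0")

```text
time: 13.45
ee_pos: [0.4959, 0.0417, 0.2178]
eef_rot: [0.64, 0.768, -0.004, -0.004]
force: [-0.3, -0.8, 0.1]
grip_width: 0.806
```

```bash
python3 -c "
from st import *
from look import *
st()
look('v5',('side',200,110,130,130),('top',160,130,130,130))"
```

```text
t 13.45 tcp [0.4959 0.0417 0.2178] grasp [0.4952 0.0417 0.1639] jawaz 10.35 fix wx wy [ 0.01 -0.66] F [-0.3 -0.8  0.1] w 0.806 q [-1.200e-01 -1.200e-02  2.075e+00 -2.000e-03  1.090e+00 -3.000e-01] dq 0.021
```

View pics/v5.png

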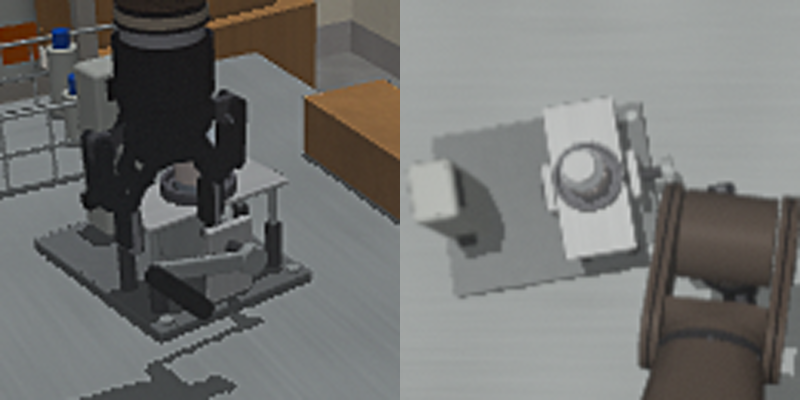

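The top view shows the vial standing in the cup (cap ≈ (582,165) of the mosaic). The gripper is just over and a little beyond the handle. I'll correct and descend onto the handle.

Request:
step_arm(commands="0.009 0.009 -0.01 0 -0.6 0; 0.001 0 -0.018 0 0 0; 0 0 -0.018 0 0 0; 0 0 -0.012 0 0 0; 0 0 -0.005 0 0 0; 0 0 0 0 0 0")

```text
time: 14.3
ee_pos: [0.5135, 0.055, 0.1591]
eef_rot: [0.638, 0.77, 0.005, 0.007]
force: [-0.1, 0.8, 0.5]
grip_width: 0.797
```

```bash
python3 st.py
```

```text
t 14.3 tcp [0.5135 0.055  0.1591] grasp [0.5144 0.055  0.1052] jawaz 10.65 fix wx wy [0.03 0.95] F [-0.1  0.8  0.5] w 0.797 q [-9.000e-02  1.050e-01  2.077e+00  1.000e-03  9.440e-01 -2.770e-01] dq 0.01
```

Request:
step_arm(commands="-0.007 -0.003 -0.008 0 0.9 -0.8; 0 0 -0.006 0 0 0; 0 0 -0.003 0 0 0; 0 0 0 0 0 0")

```text
time: 14.8
ee_pos: [0.5066, 0.0517, 0.1422]
eef_rot: [0.644, 0.765, 0.0, 0.001]
force: [0.4, 0.1, -0.1]
grip_width: 0.802
```

```bash
python3 st.py
```

```text
t 14.8 tcp [0.5066 0.0517 0.1422] grasp [0.5067 0.0516 0.0883] jawaz 9.77 fix wx wy [0.05 0.12] F [ 0.4  0.1 -0.1] w 0.802 q [-9.800e-02  1.220e-01  2.094e+00 -1.000e-03  9.230e-01 -2.680e-01] dq 0.005
```

Positioned on the handle; now I'll close.

Request:
step_arm(commands="0 0 0 0 0 0; 0 0 0 0 0 0; 0 0 0 0 0 0; 0 0 0 0 0 0; 0 0 0 0 0 0; 0 0 0 0 0 0; 0 0 0 0 0 0", claw=1)

```text
time: 15.68
ee_pos: [0.5071, 0.0516, 0.1427]
eef_rot: [0.644, 0.765, 0.001, 0.002]
force: [0.3, 0.4, -0.2]
grip_width: 0.19
```

```bash
python3 -c "
from st import *
st()
n='side';im,D=bot.get_image(n)
cv2.imwrite('pics/v6.png',cv2.resize(im[120:220,210:310,::-1],(600,600),interpolation=2))"
```

```text
t 15.675 tcp [0.5071 0.0516 0.1427] grasp [0.5073 0.0516 0.0888] jawaz 9.77 fix wx wy [0.06 0.2 ] F [ 0.3  0.4 -0.2] w 0.19 q [-9.800e-02  1.220e-01  2.094e+00 -1.000e-03  9.220e-01 -2.680e-01] dq 0.001
```

View pics/v6.png

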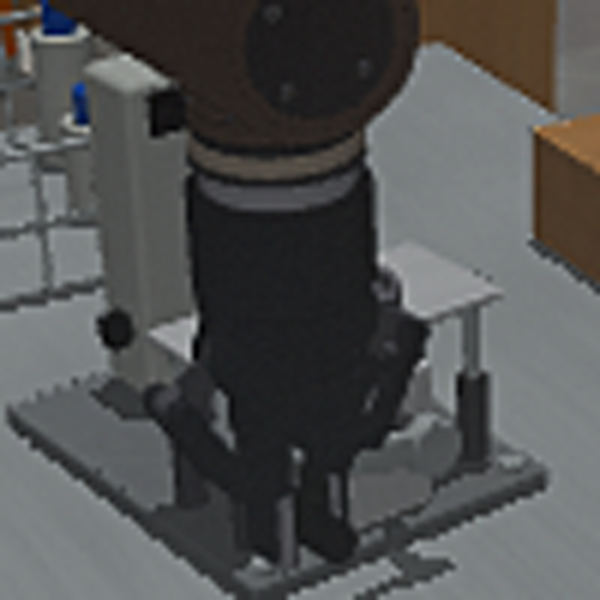

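The gripper has closed on the handle (opening 0.19 × 85 ≈ 16 mm, handle between the pads at ≈ (310,520)). Now I'll swing it along the arc.

Request:
step_arm(commands="0.004 0.0007 0.014 0 0 0; 0.0066 0.0011 0.015 0 0 0; 0 0 0 0 0 0")

```text
time: 16.1
ee_pos: [0.5169, 0.0533, 0.1714]
eef_rot: [0.644, 0.765, -0.001, 0.0]
force: [-0.3, -0.5, 1.2]
grip_width: 0.192
```

```bash
cat > arc.py <<'E'
from st import *
st(); s=bot.read_state(); g=s['ee_pos']+bot.grasp_offset*R.from_quat(s['eef_rot']).apply([0,0,1])
ux=np.array([np.cos(.17),np.sin(.17)]); uy=np.array([-ux[1],ux[0]])
O=np.array([.591,.1925])
def hp(a): return np.r_[O-ux*.11*np.cos(a)-uy*.125,.065+.11*np.sin(a)]
rel=g[:2]-O; sx,sz=rel@ux,g[2]-.065
a=np.arctan2(sz,-sx); print('angle',a.round(3),'radius',np.hypot(sx,sz).round(4),'along handle',(rel@uy).round(4),'M',s['moment'].round(2),'tau',s['effort'].round(1))
p=g
for b in a+np.array([.15,.3,.45,.6,.75]):
    b=min(b,np.pi/2); print(round(b,3),(hp(b)-p).round(4)); p=hp(b)
print('to top',(hp(np.pi/2)-g).round(4))
E
python3 arc.py
```

```text
t 16.1 tcp [0.5169 0.0533 0.1714] grasp [0.5168 0.0532 0.1175] jawaz 9.81 fix wx wy [ 0.1  -0.06] F [-0.3 -0.5  1.2] w 0.192 q [-9.200e-02  9.900e-02  2.056e+00 -2.000e-03  9.870e-01 -2.620e-01] dq 0.011
angle 0.498 radius 0.11 along handle -0.1247 M [-0.04 -0.03  0.07] tau [  0.1 -28.5 -24.8   0.1   0.1   0.1]
0.648 [0.0089 0.0012 0.0138]
0.798 [0.0107 0.0018 0.0124]
0.948 [0.0124 0.0021 0.0106]
1.098 [0.0139 0.0024 0.0086]
1.248 [0.015  0.0026 0.0064]
to top [0.0953 0.0161 0.0575]
```

Request:
step_arm(commands="0.0089 0.0014 0.0138 0 0 0; 0.0107 0.0018 0.0124 0 0 0; 0.0124 0.0021 0.0106 0 0 0; 0 0 0 0 0 0")

```text
time: 16.6
ee_pos: [0.5418, 0.0577, 0.2049]
eef_rot: [0.643, 0.766, -0.014, -0.011]
force: [0.7, -1.5, -7.9]
grip_width: 0.19
```

```bash
python3 arc.py
```

```text
t 16.6 tcp [0.5418 0.0577 0.2049] grasp [0.5399 0.0573 0.151 ] jawaz 9.96 fix wx wy [ 0.36 -1.99] F [ 0.7 -1.5 -7.9] w 0.19 q [-0.077  0.12   1.963 -0.01   1.093 -0.246] dq 0.022
angle 0.866 radius 0.1129 along handle -0.1246 M [-0.14  0.07 -0.03] tau [  0.4 -35.4 -30.3   0.2   0.   -0. ]
1.016 [0.0151 0.0022 0.0075]
1.166 [0.0144 0.0025 0.0076]
1.316 [0.0154 0.0026 0.0053]
1.466 [0.016  0.0027 0.003 ]
1.571 [0.0114 0.002  0.0006]
to top [0.0722 0.012  0.024 ]
```

```bash
sed -i 's/^p=g/p=s["ee_pos"]-[0,0,.0539]/; s/(hp(np.pi\/2)-g)/(hp(np.pi\/2)+[0,0,.0539]-s["ee_pos"])/' arc.py
```

Request:
step_arm(commands="0.0132 0.0018 0.0075 0.3 -2 0; 0.0144 0.0025 0.0076 0 0 0; 0 0 0 0 0 0")

```text
time: 16.98
ee_pos: [0.5603, 0.0608, 0.2202]
eef_rot: [0.642, 0.767, -0.016, -0.014]
force: [1.5, 1.0, -5.9]
grip_width: 0.187
```

```bash
python3 arc.py
```

```text
t 16.975 tcp [0.5603 0.0608 0.2202] grasp [0.558  0.0604 0.1664] jawaz 10.14 fix wx wy [ 0.38 -2.38] F [ 1.5  1.  -5.9] w 0.187 q [-0.069  0.143  1.906 -0.011  1.133 -0.241] dq 0.024
angle 1.075 radius 0.1153 along handle -0.1246 M [ 0.06 -0.41 -0.08] tau [ -0.3 -35.2 -29.   -0.2   0.6  -0.1]
1.225 [0.0151 0.0022 0.0022]
1.375 [0.0157 0.0027 0.0044]
1.525 [0.0161 0.0028 0.002 ]
1.571 [0.005  0.0009 0.0001]
1.571 [0. 0. 0.]
to top [0.0519 0.0085 0.0087]
```

Request:
step_arm(commands="0.013 0.002 0 0.4 -2.4 0; 0.008 0.0014 0.0015 0 -1 0; 0 0 0 0 0 0")

```text
time: 17.35
ee_pos: [0.5748, 0.0635, 0.2277]
eef_rot: [0.641, 0.767, -0.006, -0.004]
force: [-1.9, -1.6, -9.6]
grip_width: 0.188
```

```bash
python3 arc.py
```

```text
t 17.35 tcp [0.5748 0.0635 0.2277] grasp [0.5741 0.0633 0.1738] jawaz 10.25 fix wx wy [ 0.21 -0.73] F [-1.9 -1.6 -9.6] w 0.188 q [-0.064  0.155  1.878 -0.005  1.121 -0.241] dq 0.017
angle 1.231 radius 0.1154 along handle -0.1245 M [-0.35  0.1  -0.19] tau [  0.9 -38.7 -32.4   0.3  -0.2  -0.1]
1.381 [ 0.0168  0.0023 -0.0007]
1.531 [0.0161 0.0028 0.0019]
1.571 [0.0043 0.0007 0.0001]
1.571 [0. 0. 0.]
1.571 [0. 0. 0.]
to top [0.0373 0.0058 0.0012]
```

Request:
step_arm(commands="0.012 0.002 -0.003 0.2 -0.8 0; 0.01 0.0017 -0.003 0 0 -0.4; 0 0 0 0 0 0")

```text
time: 17.73
ee_pos: [0.592, 0.0663, 0.2315]
eef_rot: [0.642, 0.767, -0.011, -0.008]
force: [-5.2, -0.3, -10.0]
grip_width: 0.188
```

```bash
python3 arc.py
```

```text
t 17.725 tcp [0.592  0.0663 0.2315] grasp [0.5906 0.066  0.1776] jawaz 10.09 fix wx wy [ 0.33 -1.51] F [ -5.2  -0.3 -10. ] w 0.188 q [-0.057  0.193  1.827 -0.008  1.148 -0.229] dq 0.066
angle 1.379 radius 0.1147 along handle -0.1246 M [-0.17  1.18  0.13] tau [ -0.5 -41.1 -35.5   0.2  -1.6   0.1]
1.529 [ 0.0157  0.0023 -0.0027]
1.571 [0.0045 0.0008 0.0001]
1.571 [0. 0. 0.]
1.571 [0. 0. 0.]
1.571 [0. 0. 0.]
to top [ 0.0202  0.003  -0.0026]
```

Request:
step_arm(commands="0.01 0.0017 -0.004 0.3 -1.5 0; 0.007 0.0012 -0.004 0 -0.5 0; 0 0 0 0 0 0")

```text
time: 18.1
ee_pos: [0.6071, 0.069, 0.2319]
eef_rot: [0.641, 0.767, -0.002, -0.0]
force: [-1.4, -0.3, -11.2]
grip_width: 0.187
```

```bash
python3 arc.py; python3 -c "
from look import *
look('v7',('side',200,110,130,130),('top',190,140,100,100))
for n in('side','top'):
    D=np.load(f'pics/v7_{n}.npz')['D']; g=np.stack(np.meshgrid(np.arange(560),np.arange(420)),-1).reshape(-1,2)
    P=dep(n,g,D); ux=np.array([np.cos(.17),np.sin(.17)]);r=P[:,:2]-[.591,.1925];a=r@ux;b=r@[-ux[1],ux[0]]
    m=(abs(b)<.03)&(abs(a)>.045)&(abs(a)<.075)&(P[:,2]>.08)&(P[:,2]<.15); print(n,'plate top z',m.sum(),np.median(P[m,2]).round(4))
    D=np.load(f'pics/{n}0.npz')['D']; P=dep(n,g,D)
    r=P[:,:2]-[.591,.1925];a=r@ux;b=r@[-ux[1],ux[0]]
    m=(abs(b)<.03)&(abs(a)>.045)&(abs(a)<.075)&(P[:,2]>.08)&(P[:,2]<.15); print(n,'before',m.sum(),np.median(P[m,2]).round(4))
"
```

```text
t 18.1 tcp [0.6071 0.069  0.2319] grasp [0.6069 0.0688 0.178 ] jawaz 10.22 fix wx wy [ 0.16 -0.17] F [ -1.4  -0.3 -11.2] w 0.187 q [-0.052  0.216  1.798 -0.003  1.13  -0.229] dq 0.045
angle 1.525 radius 0.1131 along handle -0.1246 M [ 0.03 -0.09  0.19] tau [ -0.2 -42.6 -33.6   0.    0.1   0.2]
1.571 [ 0.0051  0.0003 -0.003 ]
1.571 [0. 0. 0.]
1.571 [0. 0. 0.]
1.571 [0. 0. 0.]
1.571 [0. 0. 0.]
to top [ 0.0051  0.0003 -0.003 ]
side plate top z 175 0.1222
side before 222 0.1056
top plate top z 322 0.1226
top before 352 0.1054
```

View pics/v7.png

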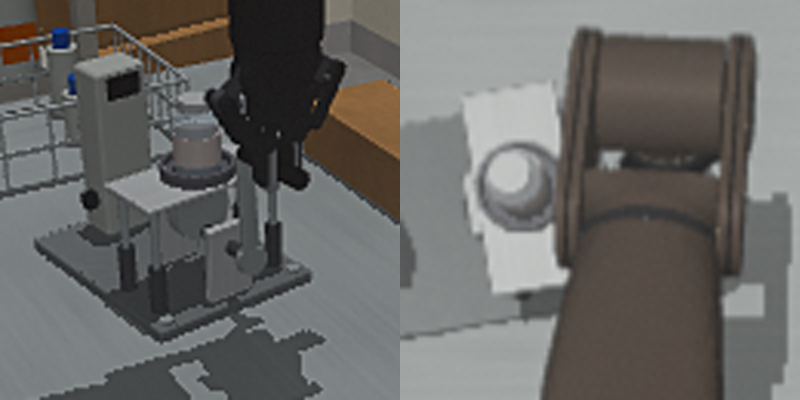

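The side view shows the vial upright in the raised cup, the bar nearly vertical (from ≈ (250,260) to (243,165) in the mosaic), and the handle end showing between the fingers. The plate top is at 0.1224 (0.123 expected at the crest). A small last push follows.

Request:
step_arm(commands="0.005 0.0008 -0.003 0 -0.2 0; 0.001 0 -0.001 0 0 0; 0 0 0 0 0 0")

```text
time: 18.58
ee_pos: [0.6112, 0.0696, 0.2318]
eef_rot: [0.64, 0.768, -0.005, -0.003]
force: [-5.1, -1.9, -4.7]
grip_width: 0.187
```

```bash
python3 arc.py
```

```text
t 18.575 tcp [0.6112 0.0696 0.2318] grasp [0.6106 0.0693 0.1779] jawaz 10.36 fix wx wy [ 0.28 -0.63] F [-5.1 -1.9 -4.7] w 0.187 q [-0.05   0.228  1.784 -0.006  1.14  -0.228] dq 0.032
angle 1.557 radius 0.1129 along handle -0.1247 M [-0.21  0.86  0.1 ] tau [  0.4 -39.2 -32.    0.4  -1.2   0.1]
1.571 [ 0.0009 -0.0003 -0.0029]
1.571 [0. 0. 0.]
1.571 [0. 0. 0.]
1.571 [0. 0. 0.]
1.571 [0. 0. 0.]
to top [ 0.0009 -0.0003 -0.0029]
```

Request:
step_arm(commands="0.001 0 -0.001 0.2 -0.5 0; 0 0 0 0 0 0; 0 0 0 0 0 0; 0 0 0 0 0 0")

```text
time: 19.08
ee_pos: [0.6104, 0.0693, 0.2317]
eef_rot: [0.64, 0.768, -0.005, -0.004]
force: [-4.4, -1.6, -2.6]
grip_width: 0.186
```

```bash
python3 arc.py; python3 -c "
from look import *
look('v8',('side',200,110,130,130),('top',190,140,100,100))
ux=np.array([np.cos(.17),np.sin(.17)])
for n in('side','top'):
    D=np.load(f'pics/v8_{n}.npz')['D']; g=np.stack(np.meshgrid(np.arange(560),np.arange(420)),-1).reshape(-1,2)
    P=dep(n,g,D); r=P[:,:2]-[.591,.1925];a=r@ux;b=r@[-ux[1],ux[0]]
    m=(abs(b)<.03)&(abs(a)>.045)&(abs(a)<.075)&(P[:,2]>.08)&(P[:,2]<.15); print(n,'plate top z',m.sum(),np.median(P[m,2]).round(4))
    for z in (.09,.1,.11,.12,.13,.14):
        k=(b>-.1)&(b<-.07)&(abs(a)<.03)&(abs(P[:,2]-z)<.005)
        if n=='side' and k.sum(): print(z,k.sum(),a[k].mean().round(4),a[k].min().round(4),a[k].max().round(4),b[k].mean().round(3))
"
```

```text
t 19.075 tcp [0.6104 0.0693 0.2317] grasp [0.6098 0.0691 0.1778] jawaz 10.42 fix wx wy [ 0.17 -0.68] F [-4.4 -1.6 -2.6] w 0.186 q [-0.051  0.227  1.786 -0.004  1.14  -0.231] dq 0.006
angle 1.55 radius 0.1128 along handle -0.1248 M [-0.19  0.58  0.08] tau [  0.3 -38.3 -30.8   0.3  -0.9   0.1]
1.571 [ 0.0017  0.     -0.0028]
1.571 [0. 0. 0.]
1.571 [0. 0. 0.]
1.571 [0. 0. 0.]
1.571 [0. 0. 0.]
to top [ 0.0017  0.     -0.0028]
side plate top z 175 0.1219
0.09 17 -0.003 -0.0085 0.0052 -0.082
0.1 21 -0.0024 -0.0095 0.0062 -0.081
0.11 21 -0.0018 -0.0111 0.008 -0.081
0.12 19 -0.0021 -0.0084 0.0076 -0.081
0.13 18 -0.0016 -0.0102 0.0065 -0.082
0.14 20 -0.0036 -0.01 0.0061 -0.081
top plate top z 325 0.1226
```

View pics/v8.png

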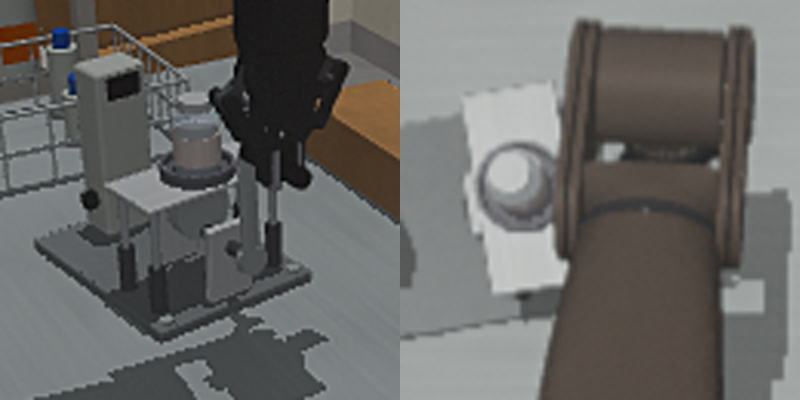

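```bash
python3 -c "
from st import *
print(bot.hand_in()); st()"
```

```text
the job is handed in; nothing more can be done
None
the job is handed in; nothing more can be done
```

The large vial is standing in the cup. I swung the lever up to the crest and handed the job in at about 19 s with the gripper still closed on the handle. `hand_in` reports no verdict, so the result rests on my last checks.

- **Vial:** I set it down on the cup floor, confirmed contact by force (about 8 N), then released it. The last pictures show it upright inside the cup ring.
- **Lever:** The arm's pose gives about 1.55 rad. In the side view the bar is vertical to within a few hundredths of a radian.
- **Lift:** The plate top measured 0.1219 m in the side view and 0.1226 m in the top view, against 0.123 m expected at the highest lift.
- **Grip:** The opening was 0.186, consistent with holding the 18 mm handle. Force was about 5 N at the end, and the highest value I saw was about 11 N.
- **Other objects:** I did not move or touch the small vials, carton or anything else, as far as I could see. I did not re-measure their positions at the end.

One reading disagreed: the grasp point came out about 3 mm outside the handle's 110 mm arc. The pads probably slid slightly up the handle during the swing. The grip held, so I left it.

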